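# Post a finished book through the drop box flap

### The job

With your fingertips only, push the small grey hardback book that lies in front of the drop box along the feed deck and through the hanging flap until the whole book has dropped off the end of the deck inside the box, then draw your fingers back out so that the flap swings fully shut behind it. Do not pick the book up, and leave the other things on the bench where they are.

Things in the scene. Friction and masses are not known exactly. Their poses are not given: they have to be found in the camera images.
- book_mid (a point): centre (half-way up) of the small grey cloth-covered hardback book lying flat on the feed deck in front of the drop box: a rigid block 105 long (its x) x 74 wide (its y) x 20 thick (z), about 0.14 kg; at the start its x axis points roughly (within about 20 degrees) towards the flap. It slides on the deck when pushed.
- dropbox: low grey box with feed deck, fixed on the bench. Origin on the bench straight under the middle of the flap's hinge; x level into the box, y left facing in, z up. Deck: white, 24 high, 200 wide, from x = -200 to +6, where it ends in a step down to the box floor (bench height). Inside 136 wide, to x = 192; clear roof; 104 high. Two guides 18 high on the deck, about 104 apart at the doorway, 172 apart 77 before it.
- hinge (a point): middle of the hinge rod (6 thick) across the top of the doorway, 96 above the bench, 72 above the deck. Doorway 104 wide between posts, 69 high over the deck. The book tips and drops off the deck's end inside once its rear end is pushed past x = +6 of dropbox, i.e. 6 beyond the hinge line. Upright fingers meet the rod first: lean them (tips forward, 25 to 45 degrees) to reach 8 to 20 beyond it.
- flap (a joint): angle (rad) of the thin aluminium flap, 98 wide x 64 high x 3 thick, 0.07 kg, hanging by gravity from the hinge rod: 0 = shut (upright, lower edge 5 above the deck); grows as the lower edge swings into the box, up to 1.45; it cannot swing outwards. The book's front end opens it with under 1 N; it falls shut by itself at once when neither book nor fingers hold it.
- flap_edge (a point): middle of the flap's lower edge, 67 from the hinge axis
- weight: bystander, leave alone: round brass paperweight with a knob, 56 dia x 56 high (mm), origin under its centre
- type_block: bystander, leave alone: small wooden printing block 60 x 40 x 23 high (mm), origin under its centre
- paste: bystander, leave alone: white jar with steel cap, 68 dia x 85 high (mm), origin under its centre
- big_book: bystander, leave alone: large cardboard-covered book 200 x 140 x 34 thick, lying flat (mm), origin under its centre
- paste_brush: bystander, leave alone: hand brush lying flat (mm), origin on the bench under it
- cup: bystander, leave alone: white mug, 76 dia x 90 high (mm), origin under its centre
- furniture: bystander, leave alone: dark wooden strip 150 x 25 x 22 high (mm), origin under its centre
- book: the same small book; origin at the centre of its underside
Not all that is in view belongs to the job. Leave any red look-alike of the book alone.

How it is judged (in metres and radians):
On the way, in this order (a step that is already met when the one before it is completed fails the run):
1. the book's front end is under the flap and has it pushed open (value of joint flap above 0.35 rad and x of book_mid in the frame of dropbox between -0.05 and 0.03 m), for 0.05 s.
2. the whole book is past the flap and off the deck (x of book_mid in the frame of dropbox above 0.05 m and height (world z) of book_mid below 0.02 m), for 0.1 s.
At the end, for the whole second after the job is handed in: the book lies flat and still on the floor inside the drop box, its centre at least 50 mm past the hinge line, and the flap hangs shut (within 0.08 rad) (all of step 2 and x of book_mid in the frame of dropbox below 0.2 m and y of book_mid in the frame of dropbox between -0.068 and 0.068 m and value of joint flap below 0.08 rad and angle between book_mid's own z axis and vertical below 0.12 rad and linear speed of book below 0.02 m/s); the robot touches nothing.
It fails at once if the book is lifted (its centre more than 26 mm above its place on the deck) (height (world z) of book_mid above 0.06 m).
It fails at once if another thing on the bench is moved by more than 30 mm (distance of any of weight, type_block, paste, big_book, paste_brush, cup, furniture from where it was at the start of the episode above 0.03 m).
It also fails if it takes over 42 s, if anything falls off the work surface, if the arm or the gripper's body presses on something with over 40 N, if the wrist force passes 120 N, or if a joint passes its speed limit or range.

### The arm

A 7-joint arm with a two-finger parallel gripper is mounted at the origin on the work surface. World frame = base frame: x ahead of the robot, y to its left, z up, the work surface at z = 0. Lengths are in mm, angles in rad, forces in N, time in s.
With the tool pointing down it reaches from about 425 to 800 mm from the base axis. Payload 8.3 kg.
Tool frame: the origin (TCP) lies at the very end of the fingers, on their centre line; the grasp point (between the pads) lies behind it (manip.grip_point_offset is the z of the grasp point in the tool frame, in mm); z points along the fingers, y is the direction in which the jaws open and shut (so a half turn about z gives the same grasp; the last joint's range is limited). The gripper opens to 85 mm and grips with 20 to 120 N. Pads are 22 mm wide; open, the fingers measure 114 mm over their backs; the gripper's body (76 mm by 85 mm) begins 54 mm behind the grasp point. The pads swing forward as they close: fully open they stand 13 mm farther back than shut.
Start: joints at [-1.304, 0.383, 0.016, 1.37, -0.006, 1.388, -0.046], TCP at [202.356, 591.316, 231.279] pointing down, gripper open.
Joint ranges: [-2.95, 2.95], [-0.25, 2.06], [-1.52, 1.56], [0.18, 2.33], [-1.44, 4.58], [0.02, 2.06], [-3.01, 3.01]. Speed limits (rad/s): [2.39, 2.39, 3.01, 3.01, 3.14, 3.14, 3.14].

### API

Orientations are given as a unit quaternion [w, x, y, z].
In Python, from plant import manip, vision, look_for, pinpoint gives the robot as it stands. The module is installed in compiled form; this text tells all that it offers.
- The arm moves only by the tool servo_tool, never from a script. Its argument "rows" is a list of rows, each a list of 7 numbers: the shift along the tool's x, y, z in m, then the turn, a rotation vector about the tool's x, y, z in degrees, then the closure, from -1 (fully open) to 1 (shut), so that 0 is half open. In form: [[dx, dy, dz, ax, ay, az, hand], ...]. A call has 1 to 5 rows; each row is the pose to reach, as a shift and turn from the pose commanded when the call began, along the tool's axes at that moment; what a row does not reach only later rows make up. A row lasts 1/8 s, in which the tool goes at most 62.5 mm and 10.7 degrees, less where a joint would pass 70% of its speed; a pose out of reach is approached as far as the arm can. A call with a gripper value outside its range is refused whole. The fingers move at their own pace and stop on an object; "grip_force" is the grip in N (left out, the last holds). Time passes only in rows, so rows that repeat a pose let the fingers close. It gives the time, the measured TCP pose, the force and the opening at its end, in the units of the state.
- manip.state(): the state, without advancing time (a new reading comes with each control period).
- vision.camera(name): name is "scene" or "side" or "wrist"; returns the picture (480x640x3 uint8, red, green, blue); there is no depth.
- vision.camera_info(name): a dict with "vertical_fov" (degrees; the focal length in pixels is half the picture's height over the tangent of half this angle, whatever the lens; pixels are square), "cx", "cy" (the principal point, pixels), "rvec" (rotation vector, rad) and "tvec" (3), from world to camera coordinates, as OpenCV has them. Camera axes: x right, y down, z forward; pixel columns grow to the right and rows downward; lengths in mm; the calibration is good to about 2 mm. A picture is of the moment at which its call begins: read the wrist's pose just before it. camera_info takes no time and is no camera call; for the wrist camera it gives the pose at the moment of the call.
- manip.close_job(): hands the job in, once; it reports no verdict.
Trained networks look in the newest picture that a camera, given by its name, has taken for a name from the list of things; names that differ only in an ending like _2 or _b are one class to them, and where a whole thing is asked for, a point or a joint stands for the part that bears it (a point fixed in the world has none). Each returns a list of dicts, best first, with "score" (0 to 1); they miss things now and then, are a little off and sometimes report something else, mostly with a low value. They report only what shows in the picture. A call takes as long as a camera call. They do not tell look-alikes from the thing itself.
- look_for(camera, query): "bbox" ([left, top, right, bottom] in pixels, round what is visible of it).
- pinpoint(camera, query): "centre" ([column, row] in pixels: a listed point, or the origin of a listed thing).
The state is a dict: "time": time; "joint_pos": joint angles; "qd": joint speeds; "tau": joint torques, N m; "ee_pos": TCP position; "tool_rot": TCP orientation; "wrist_force": force on the tool from outside, world axes, zero at the start; "moment": the same for the moment, N m; "width": opening from 0.0 (shut) to 1.0 (fully open).
Only numpy, scipy, OpenCV 4.12 (cv2) and the standard library are available. Lean on these libraries where they do the work, as an engineer would, in place of code of your own. Each camera call takes 0.05 s, during which the arm holds its last target.

## Working session

There is one attempt and no reset: what is moved stays moved. The work goes in short steps, Python scripts to look and compute and a tool call to move; the robot and the scene stay as the last step left them, time stands still between calls to the robot, and variables do not carry over. Pictures are saved under pics/ and viewed, and the job is handed in when it is done.

Besides the shell and the picture viewer there is one more tool, called after "Request:" as name(argument=value, ...), one argument or row to a line, values as JSON. servo_tool: Moves the arm, as the interface text tells. Its arguments: {"type":"object","properties":{"rows":{"type":"array"},"grip_force":{"type":"number"}},"required":["rows"]}

```bash
mkdir -p pics; ls
cat > h.py <<'E'
import numpy as np, cv2
from plant import manip, vision, look_for, pinpoint
from scipy.spatial.transform import Rotation as R
def cam(n):
    i=vision.camera_info(n); f=240/np.tan(np.radians(i['vertical_fov'])/2)
    K=np.array([[f,0,i['cx']],[0,f,i['cy']],[0,0,1]]); Rm=cv2.Rodrigues(np.array(i['rvec'],float))[0]
    return K,Rm,np.array(i['tvec'],float).ravel(),i
def ray(n,px,z):
    K,Rm,t,_=cam(n); d=Rm.T@np.linalg.inv(K)@np.array([px[0],px[1],1.]); c=-Rm.T@t
    return c+d*(z-c[2])/d[2]
def proj(n,P):
    K,Rm,t,_=cam(n); q=(Rm@np.atleast_2d(P).T).T+t; q=q@K.T; return q[:,:2]/q[:,2:]
def snap(n,f):
    im=vision.camera(n); cv2.imwrite('pics/'+f,im[:,:,::-1]); return im
E
python3 - <<'E'
from h import *
for n in ('scene','side','wrist'):
    print(vision.camera_info(n)); snap(n,n+'0.png')
for n in ('scene','side'):
    for q in ('book_mid','dropbox','hinge','flap_edge'):
        print(n,q,pinpoint(n,q)[:3],look_for(n,q)[:3])
print(manip.state(), manip.grip_point_offset)
E
```

```text
pics
{'vertical_fov': 57.564378628624105, 'cx': 326.54098017510836, 'cy': 240.02228855143684, 'rvec': array([ 1.74549156,  1.89502494, -0.6667629 ]), 'tvec': array([   5.07814909, -400.89179806, 1493.8678414 ])}
{'vertical_fov': 48.82973892803025, 'cx': 320.7055242341819, 'cy': 244.11554371143, 'rvec': array([ 0.16578414, -2.91465829,  1.05323594]), 'tvec': array([ 552.23438467,   90.36870954, 1121.95746256])}
{'vertical_fov': 63.62290518840551, 'cx': 311.1573253928283, 'cy': 239.24474567109522, 'rvec': array([-2.37255789, -1.69687814, -0.22325525]), 'tvec': array([-624.84792266,  -32.80546801,  377.54185296])}
scene book_mid [{'centre': [378.8, 203.2], 'score': 0.92}, {'centre': [256.2, 182.2], 'score': 0.62}, {'centre': [369.8, 281.9], 'score': 0.49}] [{'bbox': [363.1, 186.8, 393.9, 218.8], 'score': 0.95}, {'bbox': [281.7, 213.5, 318.7, 256.3], 'score': 0.79}, {'bbox': [238.0, 169.9, 277.5, 203.1], 'score': 0.71}]
scene dropbox [{'centre': [291.6, 278.9], 'score': 0.97}] [{'bbox': [250.7, 211.9, 334.4, 356.7], 'score': 0.87}, {'bbox': [465.3, 234.6, 507.7, 290.6], 'score': 0.49}]
s
[... 862 characters left out ...]
.30391366,  0.38339441,  0.01640771,  1.37011397, -0.00629057,
        1.38818785, -0.04645968]), 'qd': array([-8.55998845e-05,  8.38695553e-04,  1.70567296e-03,  8.71387823e-04,
        2.81140520e-03, -9.74533341e-04, -4.54461687e-04]), 'tau': array([ 1.37152929e-04, -6.27344728e+01,  8.42926148e-01, -3.72088087e+01,
        1.66490074e-02,  2.68438045e-03,  2.11874396e-05]), 'ee_pos': array([202.35543174, 591.31503812, 231.27657215]), 'tool_rot': array([-2.72411767e-05,  1.64105221e-01,  9.86442839e-01, -2.36488901e-05]), 'wrist_force': array([-0.45428784,  0.15049577, -0.18055867]), 'moment': array([-0.02002063, -0.00347638,  0.04189794]), 'width': 0.9979608153308791} -18.700000000000003
```

View pics/scene0.png

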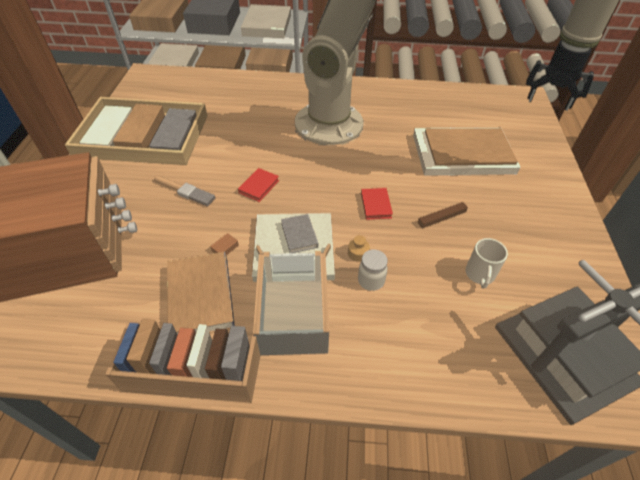

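View pics/side0.png

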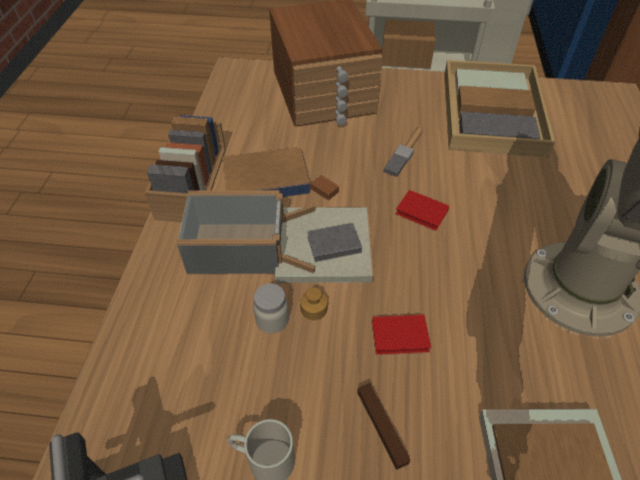

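Run:
```python
from h import *
im=cv2.imread('pics/scene0.png'); cv2.imwrite('pics/scene0c.png',cv2.resize(im[160:370,200:420],None,fx=2.8,fy=2.8,interpolation=2))
im=cv2.imread('pics/side0.png'); cv2.imwrite('pics/side0c.png',cv2.resize(im[170:370,160:460],None,fx=2.6,fy=2.6,interpolation=2))
for z in (0,96): print(ray('scene',(291.6,278.9),0),ray('scene',(294,252.2),96),ray('side',(279.3,248.6),0),ray('side',(280.2,215.7),96))
```

```text
[ 6.52916136e+02 -4.23507369e+01 -1.13686838e-13] [643.80695867 -33.82504194  96.        ] [652.93057206 -30.40532538   0.        ] [647.24860745 -42.84904031  96.        ]
[ 6.52916136e+02 -4.23507369e+01 -1.13686838e-13] [643.80695867 -33.82504194  96.        ] [652.93057206 -30.40532538   0.        ] [647.24860745 -42.84904031  96.        ]
```

View pics/scene0c.png

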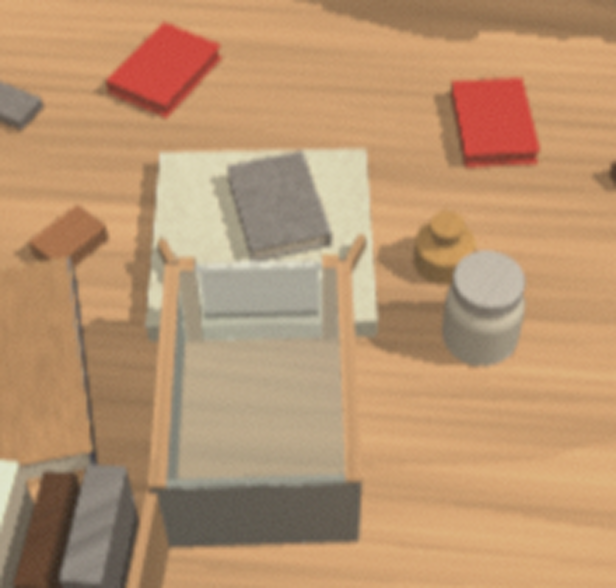

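View pics/side0c.png

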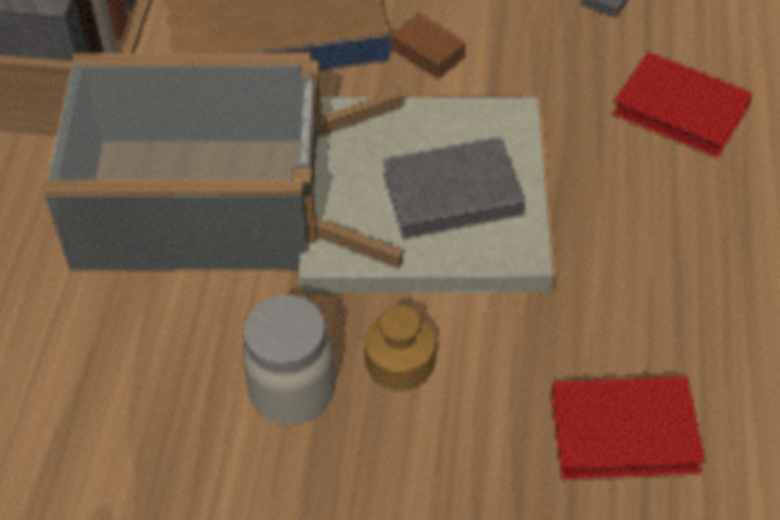

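```bash
cat > fit.py <<'E'
from h import *
from scipy.optimize import least_squares
s=lambda p:(200+p[0]/2.8-.3,160+p[1]/2.8-.3); d=lambda p:(160+p[0]/2.6-.3,170+p[1]/2.6-.3)
C={n:cam(n) for n in('scene','side')}
def pj(n,P):
    K,Rm,t,_=C[n]; q=K@(Rm@P+t); return q[:2]/q[2]
def fit(obs,x0):
    def r(v):
        c,sn=np.cos(v[2]),np.sin(v[2]); o=[]
        for n,L,px in obs:
            P=np.array([v[0]+c*L[0]-sn*L[1],v[1]+sn*L[0]+c*L[1],L[2]]); o+=list(pj(n,P)-px)
        return np.array(o)
    q=least_squares(r,x0,x_scale=[100,100,.3]); return q.x,r(q.x).reshape(-1,2).round(1)
if __name__=='__main__':
    b,rb=fit([('scene',(-200,-100,24),s((158,151))),('scene',(-200,100,24),s((367,151))),('side',(-200,-100,24),d((538,97))),('side',(-200,100,24),d((549,277)))],[650,-40,0])
    print('box',b,rb.tolist())
    L=[(-52,-37,44),(-52,37,44),(52,37,44),(52,-37,44)]
    k,rk=fit([('scene',l,s(p)) for l,p in zip(L,[(229,166),(302,154),(329,234),(250,247)])]+[('side',l,d(p)) for l,p in zip(L,[(502,140),(523,203),(402,223),(384,158)])],[540,-40,0])
    print('book',k,np.degrees(k[2]-b[2]),rk.tolist())
    c,sn=np.cos(b[2]),np.sin(b[2]); dd=k[:2]-b[:2]; print('book in box',c*dd[0]+sn*dd[1],-sn*dd[0]+c*dd[1])
    q=manip.state()['tool_rot']; print(R.from_quat(np.r_[q[1:],q[0]]).as_matrix().round(3))
E
python3 fit.py
```

```text
box [ 6.54567272e+02 -3.99289141e+01  1.00425616e-01] [[0.8, 0.2], [-0.0, -0.2], [0.1, -0.3], [-0.1, -0.6]]
book [ 5.31562530e+02 -3.63952313e+01  3.24973279e-01] 12.865633348621284 [[-0.3, -0.7], [1.2, -1.1], [0.7, -0.2], [-0.1, 0.5], [-0.1, -1.0], [0.4, -0.2], [-0.6, 0.1], [-0.5, -0.6]]
book in box -122.03071765316066 15.847952500391848
[[-0.946  0.324 -0.   ]
 [ 0.324  0.946 -0.   ]
 [ 0.    -0.    -1.   ]]
```

Candidates for the book: the grey one on the deck at scene (299,233), a red one at (258,184) and a red one at (377,203). The networks preferred a red one. By the description I choose the grey book on the deck, which the close crops confirm. Fit residuals are about 1 px.

```bash
cat > rel.py <<'E'
from h import *
import sys
B=np.array([654.6,-39.9]); BY=np.degrees(.1004)
def tool(lean,yaw=0):
    a=np.radians(BY+yaw); bx=np.array([np.cos(a),np.sin(a),0]); y=np.array([-np.sin(a),np.cos(a),0]); L=np.radians(lean)
    z=np.sin(L)*bx-np.cos(L)*np.array([0,0,1]); return np.c_[np.cross(y,z),y,z]
def w2b(p):
    a=np.radians(BY);d=np.array(p[:2])-B; return np.array([np.cos(a)*d[0]+np.sin(a)*d[1],-np.sin(a)*d[0]+np.cos(a)*d[1],p[2]])
def b2w(p):
    a=np.radians(BY);return np.array([B[0]+np.cos(a)*p[0]-np.sin(a)*p[1],B[1]+np.sin(a)*p[0]+np.cos(a)*p[1],p[2]])
def cur():
    s=manip.state();q=s['tool_rot'];return s,np.array(s['ee_pos']),R.from_quat(np.r_[q[1:],q[0]]).as_matrix()
def rel(pb,lean,yaw=0,p=None,M=None):
    if p is None: s,p,M=cur()
    T=tool(lean,yaw); d=M.T@(b2w(pb)-p)/1000; rv=np.degrees(R.from_matrix(M.T@T).as_rotvec()); return np.r_[d.round(4),rv.round(2)]
if __name__=='__main__':
    s,p,M=cur(); print('t',s['time'],'box',w2b(p).round(1),'F',np.round(s['wrist_force'],1),'w',round(s['width'],3))
    v=[float(x) for x in sys.argv[1:]]
    if v: print(rel(v[:3],v[3],*v[4:]))
E
python3 rel.py -190 330 230 0
python3 - <<'E'
from rel import *
s,p,M=cur()
print(rel((-225,4,130),0));
E
```

```text
t 0.95 box [-386.7  673.4  231.3] F [-0.5  0.2 -0.2] w 0.998
[-3.220e-01 -2.301e-01  1.300e-03 -0.000e+00 -0.000e+00 -2.464e+01]
[ -0.4261  -0.541    0.1013  -0.      -0.     -24.64  ]
```

Request:
servo_tool(
  rows=[
    [-0.1, -0.03, 0, 0, 0, -5, 0],
    [-0.18, -0.08, 0, 0, 0, -12, 0],
    [-0.25, -0.14, 0, 0, 0, -20, 0],
    [-0.32, -0.2, 0, 0, 0, -24.6, 0],
    [-0.36, -0.26, 0, 0, 0, -24.6, 0],
  ],
)

```text
time: 1.58
ee_pos: [397.6, 349.7, 231.4]
tool_rot: [0.0, -0.05, 0.999, 0.0]
wrist_force: [1.4, 1.1, 0.5]
width: 0.496
```

```bash
python3 rel.py -230 4 130 0;python3 rel.py -230 4 100 35
```

```text
t 1.575 box [-216.6  413.4  231.4] F [1.4 1.1 0.5] w 0.496
[ 0.0133 -0.4095  0.1013  0.02    0.03   -0.01  ]
t 1.575 box [-216.6  413.4  231.4] F [1.4 1.1 0.5] w 0.496
[ 1.330e-02 -4.095e-01  1.313e-01  1.000e-02 -3.497e+01 -2.000e-02]
```

Request:
servo_tool(
  rows=[
    [0, -0.06, 0, 0, -5, 0, 0],
    [0.01, -0.12, 0, 0, -12, 0, 0],
    [0.01, -0.18, 0, 0, -20, 0, 0],
    [0.01, -0.24, 0, 0, -28, 0, 0],
    [0.01, -0.3, 0.02, 0, -35, 0, 0],
  ],
)

```text
time: 2.2
ee_pos: [416.7, 180.2, 207.8]
tool_rot: [0.179, -0.052, 0.982, 0.014]
wrist_force: [-0.9, 0.3, -0.1]
width: 0.499
```

```bash
python3 rel.py -230 4 100 35
```

```text
t 2.2 box [-214.7  242.9  207.8] F [-0.9  0.3 -0.1] w 0.499
[  0.0532  -0.2397   0.0929   0.62   -14.31     0.09  ]
```

Request:
servo_tool(
  rows=[
    [0, -0.06, 0, 0.6, -5, 0, 0],
    [0.01, -0.12, 0.02, 0.6, -10, 0, 0],
    [0.02, -0.18, 0.04, 0.6, -14, 0, 0],
    [0.03, -0.22, 0.05, 0.6, -14, 0, 0],
    [0.05, -0.22, 0.05, 0.6, -14, 0, 0],
  ],
)

```text
time: 2.82
ee_pos: [464.5, 20.8, 156.5]
tool_rot: [0.256, -0.052, 0.965, 0.024]
wrist_force: [0.0, 0.5, 0.4]
width: 0.503
```

```bash
python3 rel.py -215 4 60 35; python3 -c "
from h import *
print(manip.state()['joint_pos'].round(3))"
```

```text
t 2.825 box [-183.1   79.4  156.5] F [0.  0.5 0.4] w 0.503
[ 0.0757 -0.0769  0.0662  1.29   -5.2    -0.03  ]
[ 0.271 -0.254 -0.312  2.325 -0.238  0.55   1.797]
```

```bash
python3 rel.py -208 4 90 5; python3 rel.py -208 4 30 5
```

```text
t 2.825 box [-183.1   79.4  156.5] F [0.  0.5 0.4] w 0.503
[ 0.0547 -0.0764  0.0436  1.26   24.8     0.31  ]
t 2.825 box [-183.1   79.4  156.5] F [0.  0.5 0.4] w 0.503
[ 0.0846 -0.0775  0.0957  1.26   24.8     0.31  ]
```

Request:
servo_tool(
  rows=[
    [0.02, -0.03, 0.01, 1.3, 10, 0.3, 0],
    [0.04, -0.06, 0.03, 1.3, 20, 0.3, 0],
    [0.055, -0.076, 0.044, 1.3, 24.8, 0.3, 0],
    [0.055, -0.076, 0.044, 1.3, 24.8, 0.3, 0],
  ],
)

```text
time: 3.32
ee_pos: [446.5, -56.8, 87.7]
tool_rot: [0.041, -0.049, 0.998, 0.003]
wrist_force: [-0.1, 0.9, -0.8]
width: 0.498
```

```bash
python3 rel.py -208 4 32 5; python3 -c "
from h import *
print(manip.state()['joint_pos'].round(3)); snap('side','side1.png')"
```

```text
t 3.325 box [-208.8    4.1   87.7] F [-0.1  0.9 -0.8] w 0.498
[ 3.80e-03 -1.00e-04  5.56e-02  5.00e-02 -2.50e-01 -1.60e-01]
[ 0.359  0.1   -0.305  2.072  0.021  0.893  1.713]
```

View pics/side1.png

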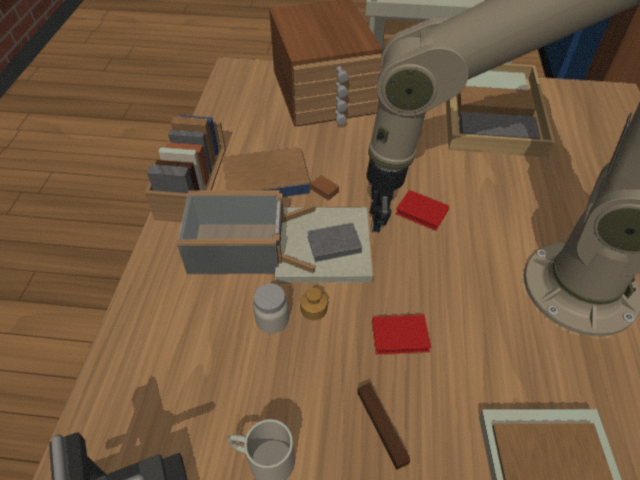

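```bash
python3 -c "
from rel import *
for p in ((397,205),(434,229),(447,207),(410,191)): print(w2b(ray('side',p,20)).round())"; python3 rel.py -206 4 30 12
```

```text
[-272. -111.   20.]
[-350.  -36.   20.]
[-389. -106.   20.]
[-307. -158.   20.]
t 3.375 box [-208.5    5.    88.6] F [-0.  -0.4  0.8] w 0.5
[ 2.50e-03 -1.10e-03  5.86e-02  3.00e-02 -7.11e+00 -8.00e-02]
```

Request:
servo_tool(
  rows=[
    [0.002, -0.001, 0.02, 0, -4, 0, 0],
    [0.002, -0.001, 0.04, 0, -7, 0, 0],
    [0.0025, -0.001, 0.056, 0, -7, 0, 0],
    [0.0025, -0.001, 0.059, 0, -7, 0, 0],
    [0.0025, -0.001, 0.059, 0, -7, 0, 0],
  ],
)

```text
time: 4.0
ee_pos: [449.9, -56.4, 31.2]
tool_rot: [0.105, -0.05, 0.993, 0.005]
wrist_force: [0.3, 0.9, 0.5]
width: 0.498
```

```bash
python3 rel.py -206 4 28 12; python3 -c "
from h import *
print(manip.state()['joint_pos'].round(3)); im=snap('side','side2.png'); cv2.imwrite('pics/side2c.png',cv2.resize(im[170:290,260:460,::-1],None,fx=4,fy=4,interpolation=2))"
```

```text
t 4.0 box [-205.4    4.1   31.2] F [0.3 0.9 0.5] w 0.498
[ 0.0013 -0.0001  0.003  -0.05    0.02    0.01  ]
[ 3.740e-01  1.220e-01 -3.020e-01  2.224e+00  1.000e-03  5.940e-01
  1.748e+00]
```

View pics/side2c.png

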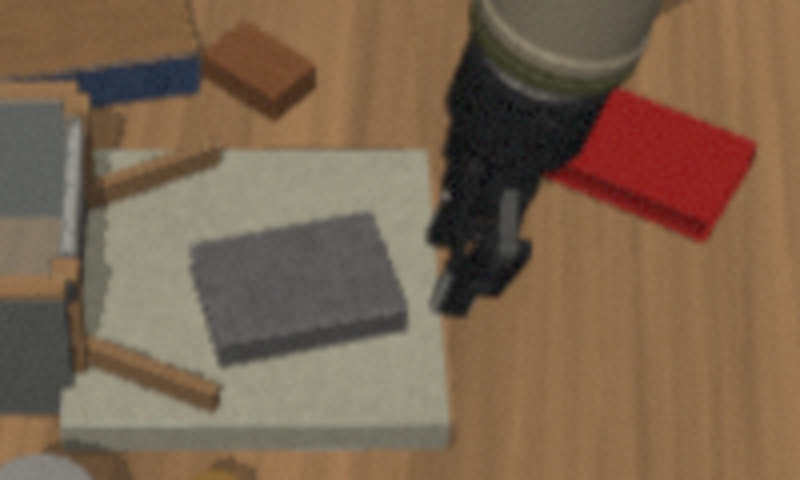

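```bash
python3 rel.py -188 4 28 15;  python3 rel.py -160 0 28 20
```

```text
t 4.05 box [-205.2    4.    31.3] F [1.2 0.  0.8] w 0.502
[-0.0161  0.      0.0068 -0.06   -2.97    0.01  ]
t 4.05 box [-205.2    4.    31.3] F [1.2 0.  0.8] w 0.502
[-4.35e-02 -4.00e-03  1.26e-02 -6.00e-02 -7.97e+00  1.00e-02]
```

Request:
servo_tool(
  rows=[
    [-0.008, 0, 0.004, 0, -2, 0, 0],
    [-0.016, 0, 0.007, 0, -3, 0, 0],
    [-0.025, -0.001, 0.009, 0, -5, 0, 0],
    [-0.035, -0.002, 0.011, 0, -6, 0, 0],
    [-0.0435, -0.004, 0.0125, 0, -8, 0, 0],
  ],
)

```text
time: 4.68
ee_pos: [495.9, -56.2, 27.3]
tool_rot: [0.173, -0.049, 0.984, 0.008]
wrist_force: [-0.5, 0.4, -0.1]
width: 0.499
```

```bash
python3 rel.py -110 -8 30 30; python3 -c "
from h import *
im=snap('side','side3.png'); cv2.imwrite('pics/side3c.png',cv2.resize(im[170:290,260:460,::-1],None,fx=4,fy=4,interpolation=2))
im=snap('scene','scene3.png'); cv2.imwrite('pics/scene3c.png',cv2.resize(im[160:370,200:420,::-1],None,fx=2.8,fy=2.8,interpolation=2))"
```

```text
t 4.675 box [-159.5   -0.3   27.3] F [-0.5  0.4 -0.1] w 0.499
[-4.74e-02 -7.70e-03  1.45e-02 -3.00e-02 -9.99e+00 -1.00e-02]
```

View pics/side3c.png

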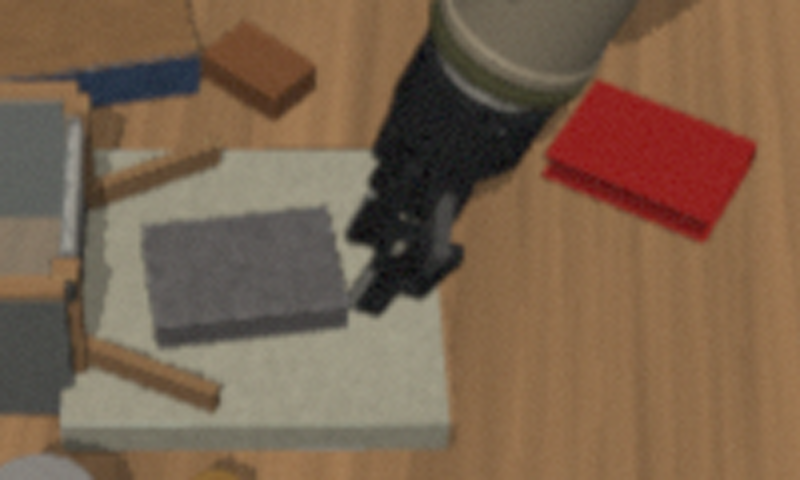

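View pics/scene3c.png

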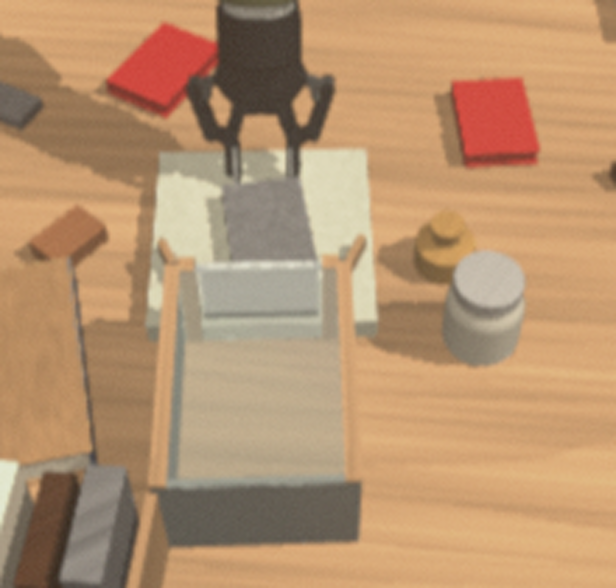

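Request:
servo_tool(
  rows=[
    [-0.01, -0.001, 0.003, 0, -2, 0, 0],
    [-0.02, -0.003, 0.006, 0, -4, 0, 0],
    [-0.03, -0.005, 0.009, 0, -6, 0, 0],
    [-0.039, -0.0065, 0.012, 0, -8, 0, 0],
    [-0.0475, -0.008, 0.0145, 0, -10, 0, 0],
  ],
)

```text
time: 5.4
ee_pos: [545.2, -59.1, 29.5]
tool_rot: [0.258, -0.048, 0.965, 0.013]
wrist_force: [-0.2, 0.5, 0.5]
width: 0.498
```

```bash
python3 rel.py -70 -8 31 35; python3 -c "
from h import *
im=snap('side','side4.png'); cv2.imwrite('pics/side4c.png',cv2.resize(im[170:290,260:460,::-1],None,fx=4,fy=4,interpolation=2))
im=snap('scene','scene4.png'); cv2.imwrite('pics/scene4c.png',cv2.resize(im[160:370,200:420,::-1],None,fx=2.8,fy=2.8,interpolation=2))"
```

```text
t 5.4 box [-110.8   -8.2   29.5] F [-0.2  0.5  0.5] w 0.498
[-3.61e-02  2.00e-04  1.90e-02 -2.00e-02 -5.08e+00 -2.00e-02]
```

View pics/side4c.png

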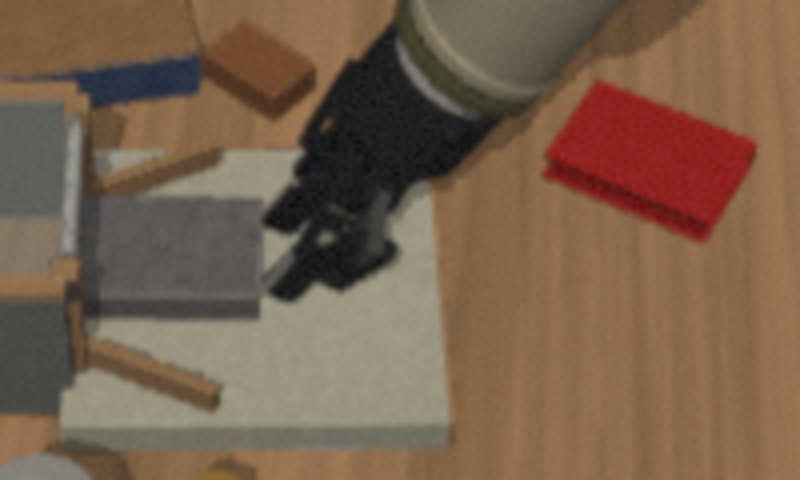

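View pics/scene4c.png

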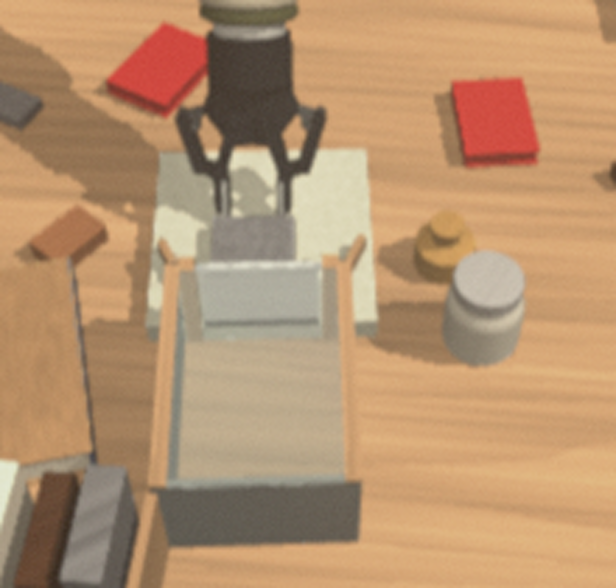

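Request:
servo_tool(
  rows=[
    [-0.007, 0.001, 0.004, 0, -1, 0, 0],
    [-0.014, 0.002, 0.008, 0, -2, 0, 0],
    [-0.022, 0.003, 0.012, 0, -3, 0, 0],
    [-0.029, 0.003, 0.0155, 0, -4, 0, 0],
    [-0.036, 0.003, 0.019, 0, -5, 0, 0],
  ],
)

```text
time: 6.12
ee_pos: [585.5, -52.2, 30.9]
tool_rot: [0.3, -0.048, 0.953, 0.015]
wrist_force: [-1.7, -0.1, 0.6]
width: 0.496
```

```bash
python3 rel.py -35 -4 31 37; python3 -c "
from h import *
im=snap('side','side5.png'); cv2.imwrite('pics/side5c.png',cv2.resize(im[170:290,200:400,::-1],None,fx=4,fy=4,interpolation=2))
im=snap('scene','scene5.png'); cv2.imwrite('pics/scene5c.png',cv2.resize(im[160:370,200:420,::-1],None,fx=2.8,fy=2.8,interpolation=2))"
```

```text
t 6.125 box [-70.   -5.3  30.9] F [-1.7 -0.1  0.6] w 0.496
[-2.88e-02  1.30e-03  1.99e-02 -4.00e-02 -2.03e+00 -2.00e-02]
```

View pics/side5c.png

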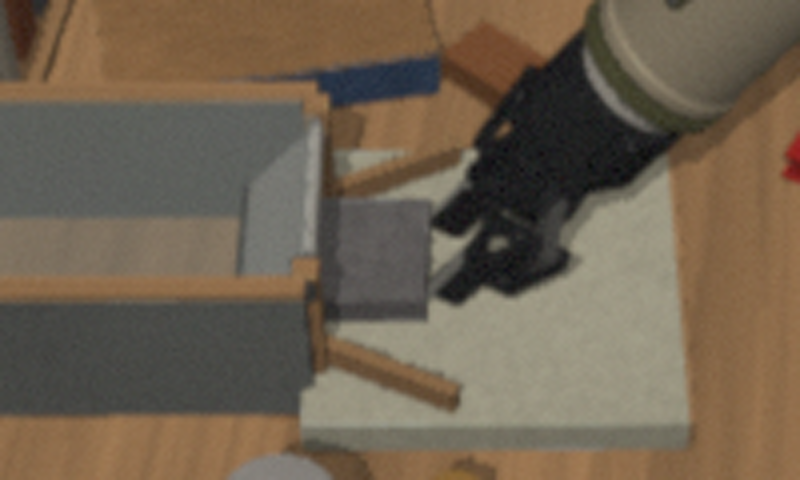

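View pics/scene5c.png

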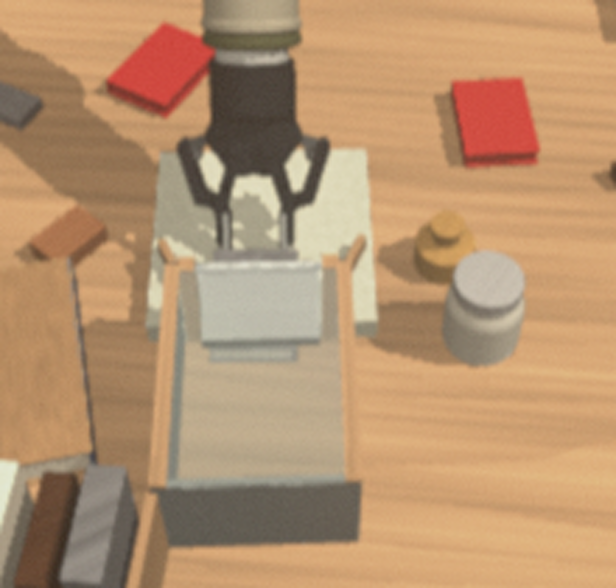

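Request:
servo_tool(
  rows=[
    [-0.006, 0.0005, 0.004, 0, -0.5, 0, 0],
    [-0.012, 0.001, 0.008, 0, -1, 0, 0],
    [-0.018, 0.001, 0.012, 0, -1.5, 0, 0],
    [-0.024, 0.001, 0.016, 0, -2, 0, 0],
    [-0.029, 0.001, 0.02, 0, -2, 0, 0],
  ],
)

```text
time: 6.85
ee_pos: [620.3, -47.8, 30.9]
tool_rot: [0.316, -0.047, 0.947, 0.016]
wrist_force: [-1.2, 0.3, -0.4]
width: 0.499
```

```bash
python3 rel.py -10 -4 31 37; python3 rel.py 4 -4 31 37; python3 -c "
from h import *
im=snap('side','side6.png'); cv2.imwrite('pics/side6c.png',cv2.resize(im[170:290,200:400,::-1],None,fx=4,fy=4,interpolation=2))"
```

```text
t 6.85 box [-34.9  -4.4  30.9] F [-1.2  0.3 -0.4] w 0.499
[-0.02    0.0004  0.0149 -0.04   -0.09   -0.03  ]
t 6.85 box [-34.9  -4.4  30.9] F [-1.2  0.3 -0.4] w 0.499
[-0.0312  0.0004  0.0233 -0.04   -0.09   -0.03  ]
```

View pics/side6c.png

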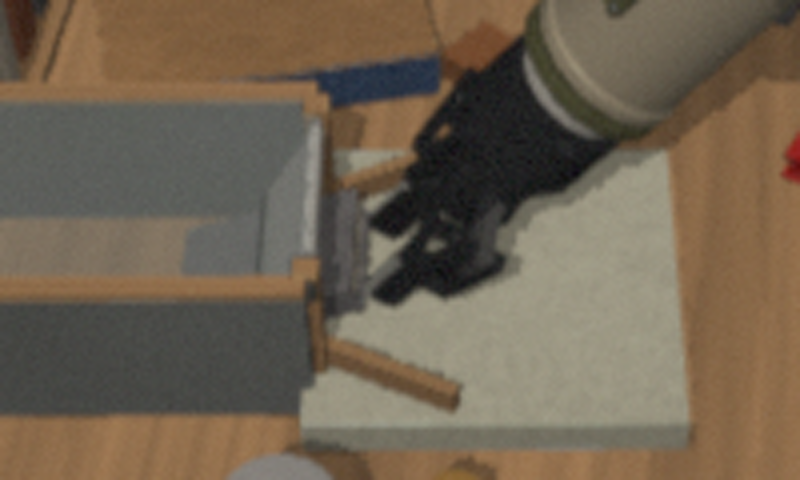

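```bash
for a in "-30 -4 34" "-20 -4 35" "-10 -4 34" "0 -4 32"; do python3 rel.py $a 37|tail -1; done
```

```text
[-0.0049  0.0004  0.0003 -0.04   -0.05   -0.02  ]
[-0.0135  0.0004  0.0055 -0.04   -0.05   -0.02  ]
[-0.0209  0.0004  0.0123 -0.04   -0.05   -0.02  ]
[-0.0277  0.0004  0.0199 -0.04   -0.05   -0.02  ]
```

Request:
servo_tool(
  rows=[
    [-0.005, 0, 0.0003, 0, 0, 0, 0],
    [-0.0095, 0, 0.003, 0, 0, 0, 0],
    [-0.0135, 0, 0.0055, 0, 0, 0, 0],
    [-0.0175, 0, 0.009, 0, 0, 0, 0],
    [-0.021, 0, 0.0123, 0, 0, 0, 0],
  ],
)

```text
time: 7.52
ee_pos: [644.3, -45.4, 33.8]
tool_rot: [0.316, -0.047, 0.947, 0.016]
wrist_force: [-0.6, -0.4, -0.3]
width: 0.5
```

```bash
for a in "0 -4 32" "5 -4 31" "8 -4 31" "12 -4 31"; do python3 rel.py $a 37; done; python3 -c "
from h import *
im=snap('side','side7.png'); cv2.imwrite('pics/side7c.png',cv2.resize(im[170:290,200:400,::-1],None,fx=4,fy=4,interpolation=2))
im=snap('scene','scene7.png'); cv2.imwrite('pics/scene7c.png',cv2.resize(im[160:370,200:420,::-1],None,fx=2.8,fy=2.8,interpolation=2))"
```

```text
t 7.525 box [-10.8  -4.4  33.8] F [-0.6 -0.4 -0.3] w 0.5
[-0.0076  0.0004  0.0079 -0.04   -0.1    -0.02  ]
t 7.525 box [-10.8  -4.4  33.8] F [-0.6 -0.4 -0.3] w 0.5
[-0.011   0.0004  0.0117 -0.04   -0.1    -0.02  ]
t 7.525 box [-10.8  -4.4  33.8] F [-0.6 -0.4 -0.3] w 0.5
[-0.0134  0.0004  0.0135 -0.04   -0.1    -0.02  ]
t 7.525 box [-10.8  -4.4  33.8] F [-0.6 -0.4 -0.3] w 0.5
[-0.0166  0.0004  0.0159 -0.04   -0.1    -0.02  ]
```

View pics/side7c.png

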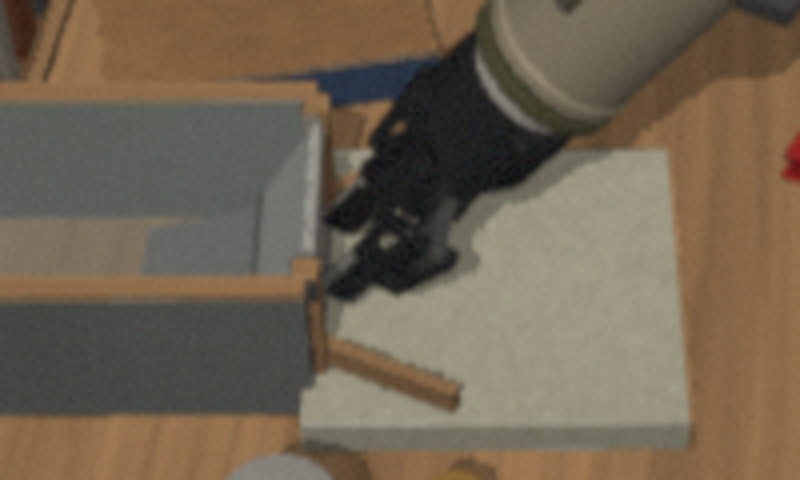

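View pics/scene7c.png

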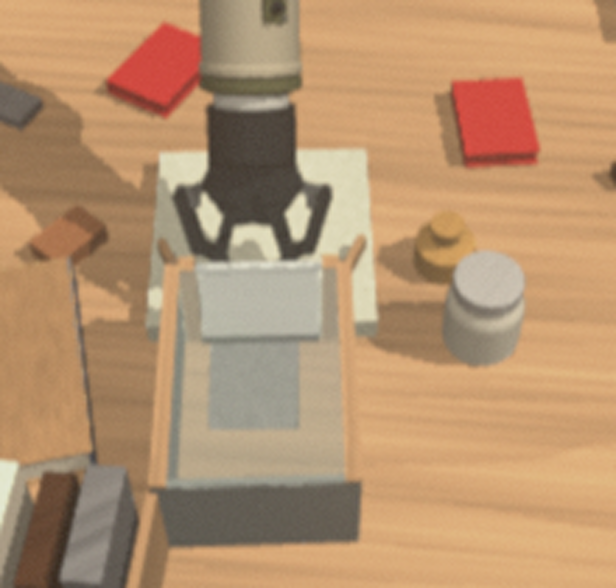

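Request:
servo_tool(
  rows=[
    [-0.004, 0, 0.004, 0, 0, 0, 0],
    [-0.0075, 0, 0.0075, 0, 0, 0, 0],
    [-0.011, 0, 0.011, 0, 0, 0, 0],
    [-0.013, 0, 0.013, 0, 0, 0, 0],
  ],
)

```text
time: 8.12
ee_pos: [662.5, -43.5, 31.3]
tool_rot: [0.316, -0.047, 0.947, 0.016]
wrist_force: [0.0, 0.1, 0.4]
width: 0.502
```

```bash
for a in "12 -4 32" "16 -4 32" ; do python3 rel.py $a 37; done; python3 -c "
from h import *
im=snap('side','side8.png'); cv2.imwrite('pics/side8c.png',cv2.resize(im[170:290,200:400,::-1],None,fx=4,fy=4,interpolation=2))
im=snap('scene','scene8.png'); cv2.imwrite('pics/scene8c.png',cv2.resize(im[160:370,200:420,::-1],None,fx=2.8,fy=2.8,interpolation=2))"
```

```text
t 8.125 box [ 7.5 -4.4 31.3] F [0.  0.1 0.4] w 0.502
[-0.004   0.0004  0.0021 -0.04   -0.08   -0.01  ]
t 8.125 box [ 7.5 -4.4 31.3] F [0.  0.1 0.4] w 0.502
[-0.0072  0.0004  0.0045 -0.04   -0.08   -0.01  ]
```

View pics/side8c.png

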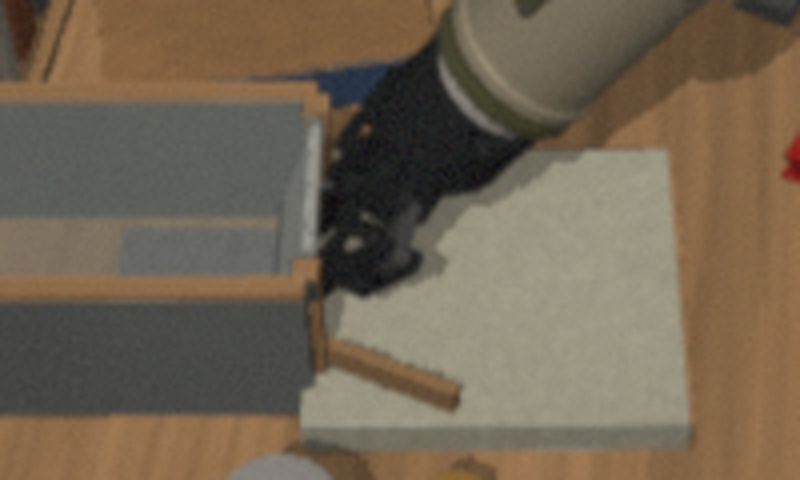

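View pics/scene8c.png

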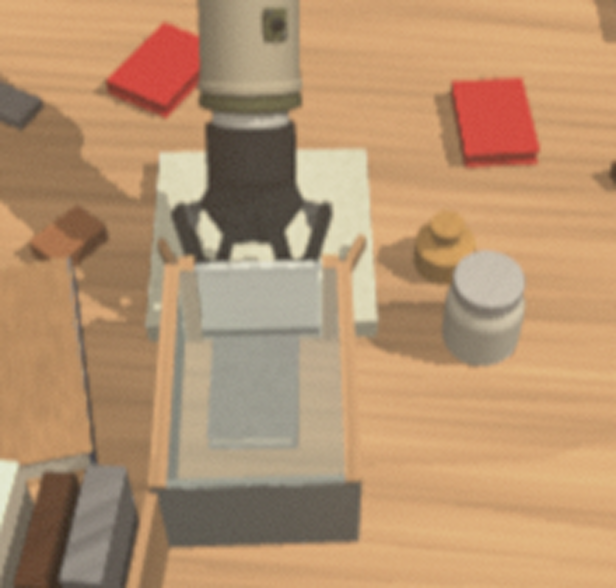

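```bash
python3 -c "
from rel import *
from fit import s,d
for p in ((209,438),(297,441)): print(w2b(ray('scene',s(p),20)).round(1))
for p in ((208,446),(296,447)): print(w2b(ray('scene',s(p),0)).round(1))
D=lambda p:(200+p[0]/4,170+p[1]/4)
print(w2b(ray('side',D((123,228)),20)).round(1))
print(proj('scene',[b2w((6,0,0)),b2w((14,0,20)),b2w((119,0,20))])-[200,160])
"
```

```text
[113.5 -37.4  20. ]
[117.2  33.6  20. ]
[109.4 -39.9  -0. ]
[111.4  32.4   0. ]
[111.5 -36.   20. ]
[[ 92.44209624 121.55304706]
 [ 92.01941223 119.60325996]
 [ 90.83876151 158.07838717]]
```

```bash
python3 rel.py -70 -4 34 37;python3 rel.py -120 -4 60 37
```

```text
t 8.225 box [ 7.4 -4.4 31.3] F [-0.6 -0.2 -0.5] w 0.5
[ 0.0603  0.0003 -0.0487 -0.04   -0.08   -0.01  ]
t 8.225 box [ 7.4 -4.4 31.3] F [-0.6 -0.2 -0.5] w 0.5
[ 0.0846  0.0003 -0.0995 -0.04   -0.08   -0.01  ]
```

Request:
servo_tool(
  rows=[
    [0.012, 0, -0.01, 0, 0, 0, 0],
    [0.024, 0, -0.02, 0, 0, 0, 0],
    [0.04, 0, -0.033, 0, 0, 0, 0],
    [0.06, 0, -0.049, 0, 0, 0, 0],
    [0.085, 0, -0.1, 0, 0, 0, 0],
  ],
)

```text
time: 8.85
ee_pos: [565.1, -52.0, 48.2]
tool_rot: [0.315, -0.046, 0.948, 0.022]
wrist_force: [0.2, -0.2, 0.5]
width: 0.502
```

```bash
python3 rel.py -150 -4 130 25; python3 -c "
from h import *
im=snap('side','side9.png'); cv2.imwrite('pics/side9c.png',cv2.resize(im[170:290,160:360,::-1],None,fx=4,fy=4,interpolation=2))
im=snap('scene','scene9.png'); cv2.imwrite('pics/scene9c.png',cv2.resize(im[160:370,200:420,::-1],None,fx=2.8,fy=2.8,interpolation=2))"
```

```text
t 8.85 box [-90.2  -3.1  48.2] F [ 0.2 -0.2  0.5] w 0.502
[-1.200e-03  3.000e-04 -1.013e-01  7.000e-01  1.184e+01 -3.200e-01]
```

View pics/side9c.png

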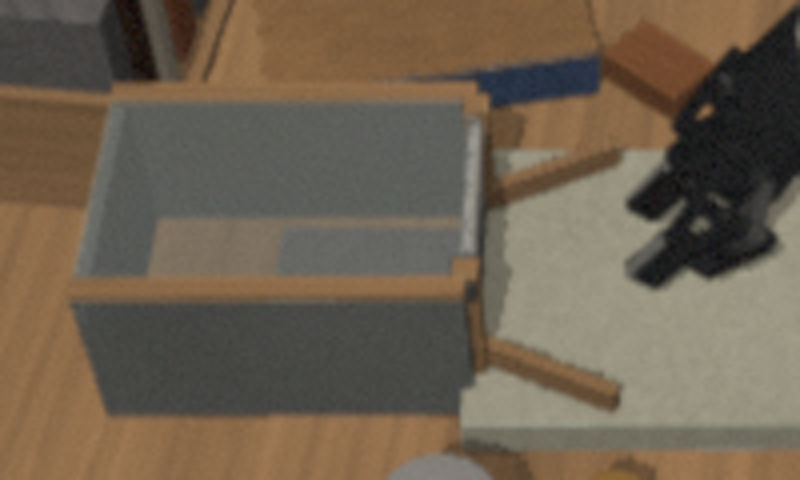

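View pics/scene9c.png

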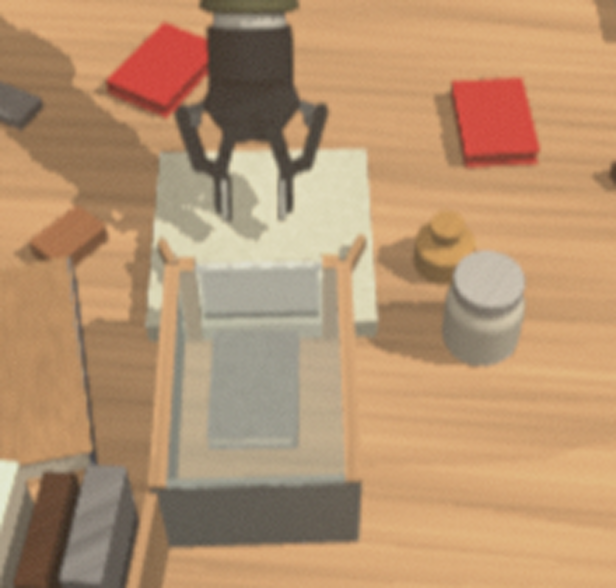

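```bash
python3 -c "
from rel import *
K=[]
def corners(x,th,y=-3):
    # rear bottom at (x, zb), pitch down th
    out=[]
    zb=105*np.sin(th)
    for lx,lz in ((0,20),(105,20),(105,0)):
        for ly in (-37,37):
            out.append(b2w((x+lx*np.cos(th)+lz*np.sin(th),y+ly,zb-lx*np.sin(th)+lz*np.cos(th))))
    return np.array(out)
a=corners(8,0); b=corners(5,np.arcsin(24/105))
for nm,f,o,k in(('scene','scene9.png',(200,160),2.8),('side','side9.png',(160,170),4)):
    im=cv2.imread('pics/'+f)[o[1]:o[1]+ (210 if nm=='scene' else 120),o[0]:o[0]+(220 if nm=='scene' else 200)]
    im=cv2.resize(im,None,fx=k,fy=k,interpolation=2)
    for P,c in((a,(0,255,0)),(b,(0,0,255))):
        q=((proj(nm,P)-o+.3)*k).round().astype(int)
        print(nm,q.tolist())
        for i,j in((0,1),(1,3),(3,2),(2,0)): cv2.line(im,tuple(map(int,q[i])),tuple(map(int,q[j])),c,1)
    cv2.imwrite('pics/ov_'+nm+'.png',im)
"
```

```text
scene [[212, 330], [298, 330], [206, 438], [297, 436], [208, 450], [298, 449]]
scene [[210, 316], [298, 315], [206, 437], [297, 435], [208, 444], [298, 443]]
side [[467, 226], [458, 327], [282, 224], [266, 325], [287, 247], [271, 347]]
side [[461, 198], [452, 299], [285, 225], [268, 325], [297, 247], [281, 348]]
```

View pics/ov_scene.png

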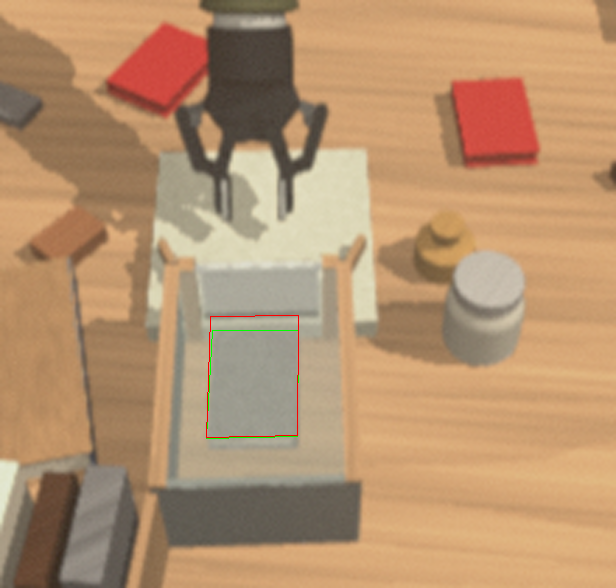

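View pics/ov_side.png

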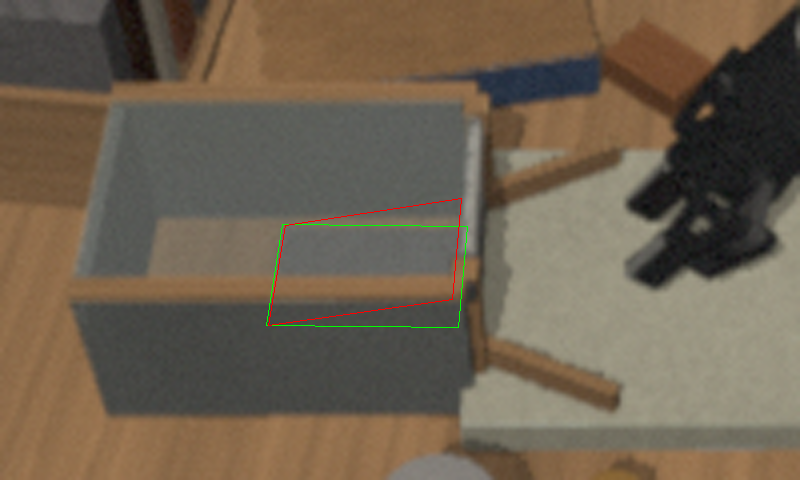

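The book matches the flat outline (green) and not the leaning one (red). The flap looks as it did at the start. I'll lift clear, check once more and hand in.

Request:
servo_tool(
  rows=[
    [0, 0, -0.03, 0, 0, 0, 0],
    [0, 0, -0.06, 0, 0, 0, 0],
    [0, 0, -0.08, 0, 0, 0, 0],
    [0, 0, -0.08, 0, 0, 0, 0],
    [0, 0, -0.08, 0, 0, 0, 0],
  ],
)

```text
time: 9.57
ee_pos: [519.8, -59.4, 114.0]
tool_rot: [0.317, -0.045, 0.947, 0.021]
wrist_force: [0.3, -0.1, -0.3]
width: 0.5
```

```bash
python3 rel.py; python3 -c "
from h import *
im=snap('scene','scene10.png'); a=cv2.imread('pics/scene9.png')[:,:,::-1]
print('box region diff',np.abs(im[258:360,250:335].astype(int)-a[258:360,250:335]).mean())
print(pinpoint('scene','flap_edge')[:1]); print(manip.close_job())"
```

```text
t 9.575 box [-136.1   -5.9  114. ] F [ 0.3 -0.1 -0.3] w 0.5
box region diff 1.6429450211457133
[{'centre': [201.3, 299.2], 'score': 0.4}]
the job is handed in; nothing more can be done
None
```

View pics/scene10.png

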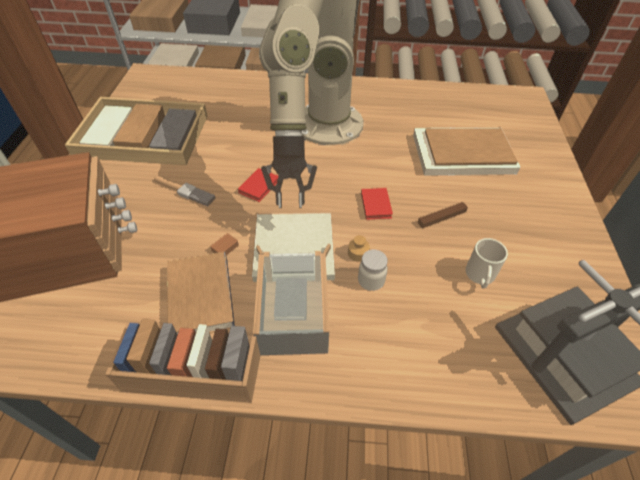

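I pushed the grey book with half-open fingertips along the deck and through the flap. It dropped off the deck's end inside the box. I then drew the fingers back out, lifted clear and handed the job in at about 9.7 s. The simulator gave no verdict.

- **Book:** in both camera views its outline matches a book lying flat on the box floor, not one leaning on the deck edge. Its centre is about 60 mm past the hinge line and about 3 mm to the right of the middle.
- **Flap:** it looks the same as in the first picture, so I take it as shut. I judged this by eye and did not measure the angle.
- **Robot:** the wrist force was near zero at the end, and the fingers stood about 136 mm outside the hinge line. Nothing was touching.
- **Other things:** the bystanders and the two red look-alike books stand where they were, judged by eye in the pictures.

**Checks that failed or disagreed:**
- The network's best scene-camera match for the book was a red look-alike, so I chose the grey book by the description.
- Its last flap-edge report landed on the big book, not the box, with a score of 0.4. I ignored it.
- The planned lean could not be reached near the robot, so I started nearly upright and leaned the fingers as I pushed.

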